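Set the battery charger's selector by fingertip and start it

ROBOT

A 6-joint arm with a two-finger parallel gripper is mounted at the origin on a cart in front of the work surface, level with it; the furniture and walls round the work are solid. World frame = base frame: x ahead of the robot, y to its left, z up, the work surface at z = 0. Lengths are in m, angles in rad, forces in N, time in s.
With the tool pointing down it reaches from about 0.35 to 0.775 m from the base axis. Payload 7.3 kg.
Tool frame: the origin (TCP) lies at the very end of the fingers, on their centre line; the grasp point (between the pads) lies 19 mm behind it; z points along the fingers, x is the direction in which the jaws open and shut, and the axes are right-handed (so a half turn about z gives the same grasp; the last joint's range is limited). The gripper opens to 92 mm and grips with 3 to 60 N. Pads are 19 mm wide; open, the fingers measure 130 mm over their backs; the gripper's body (75 mm by 190 mm) begins 47 mm behind the grasp point.
Start: joints at [-1.377, 0.342, 1.524, -0, 1.275, -0.146], TCP at [0.175, -0.495, 0.227] pointing down, gripper open.
Joint ranges: [-2.53, 2.53], [-0.77, 2.02], [0.04, 2.7], [-1, 4.14], [0.28, 2.66], [-3.11, 3.11]. Speed limits (rad/s): [2.57, 2.57, 3.14, 3.14, 3.14, 3.14].

INTERFACE

Orientations are given as [roll, pitch, yaw] about the fixed x, y, z axes, in that order (R = Rz(yaw) Ry(pitch) Rx(roll)).
In Python, from cell import robot, read_camera, nets gives the robot as it stands. The module is installed in compiled form; this text tells all that it offers.
- The arm moves only by the tool carry_out, never from a script. Its arguments are lists of equal length, an entry for each row: "translation": the shift along the tool's x, y, z in m, a list of three; "turn": the turn, a rotation vector about the tool's x, y, z in rad, a list of three; "gripper": the gripper's target within -1 to 1 (shut at 1, half-way at 0, fully open at -1). A call has 1 to 10 rows; each row shifts and turns the commanded pose from where the row before left it, along the tool's axes as they then stand; what a row does not reach is not made up. A row lasts 1/10 s, in which the tool goes at most 50 mm and 8.59 degrees, less where a joint would pass 70% of its speed; a pose out of reach is approached as far as the arm can. A call with a gripper value outside its range is refused whole. The fingers move at their own pace and stop on an object; "squeeze" is the grip in N (left out, the last holds). Time passes only in rows, so rows that do not move let the fingers close. It gives the time, the measured TCP pose, the force and the opening at its end, in the units of the state.
- robot.observe(): the state, without advancing time (a new reading comes with each control period).
- read_camera(name): name is "side" or "top"; returns a dict with "img" (420x560x3 uint8, red, green, blue), "fx", "fy", "cx", "cy" (pixels), "world_from_camera" (4x4, takes a point from camera to world coordinates). Camera axes: x right, y down, z forward; pixel columns grow to the right and rows downward; lengths in m; the calibration is good to about 2 mm. A picture is of the moment at which its call begins. There is no depth.
- robot.hand_in(): hands the job in, once; it reports no verdict.
Trained networks look in a picture, given as the dict that the camera call returned (one of the last four; its "shot" number tells which), for a name from the list of things; names that differ only in an ending like _2 or _b are one class to them, and where a whole thing is asked for, a point or a joint stands for the part that bears it (a point fixed in the world has none). Each returns a list of dicts, best first, with "score" (0 to 1); they miss things now and then, are a little off and sometimes report something else, mostly with a low value. They report only what shows in the picture. A call takes as long as a camera call.
- nets.regions_of(picture, name): "region" (420x560 bool, what is visible of it) and "pixel" ([column, row] in pixels, amid what is visible of it).
- nets.tip_of(picture, name): "pixel" ([column, row] in pixels: a listed point, or the origin of a listed thing).
The state is a dict: "time": time; "qpos": joint angles; "qvel": joint speeds; "joint_efforts": joint torques, N m; "tool_pos": TCP position; "tool_rot": TCP orientation; "contact_force": force on the tool from outside, world axes, zero at the start; "torque": the same for the moment, N m; "opening": finger opening in m.
Only numpy, scipy, OpenCV 4.12 (cv2) and the standard library are available. Lean on these libraries where they do the work, as an engineer would, in place of code of your own. Each camera call takes 0.05 s, during which the arm holds its last target. There are 200 camera calls.

TASK

Set the battery charger for its next job: with a fingertip on its flank, never taken between the fingers, push the pointer of the selector on its top clockwise, click by click, until it rests four clicks on from the long 'off' mark (the fifth of the seven marks, counting the long one as the first). Only then press the round start button on the same panel fully down and let it spring back. Be gentle, and leave the charger, and the bolt and the tape roll beside it, where they stand.

Things in the scene. Friction and masses are not known exactly. Their poses are not given: they have to be found in the camera images.
- charger: bench battery charger, grey case lying aluminium panel up, 210 (x) x 200 (y) x 70 mm high, 3.5 kg, loose on rubber feet. Origin: centre of its underside; x to its rear (away from the robot at yaw 0), y left, z up. On the panel (z = 70): selector axis x 30, y 22; start button x -64, y -58; needle meter, 4 mm high, front left; two brass posts, 16 mm high, x 75, y -55 and -78. Loose parts stand by
- selector_axis (a point): point on the selector's upright axis, 18 mm above the panel (half-way up the pointer), fixed in the charger. Seven flat black marks lie round it on the panel, 30 degrees apart, from 53 mm off the axis: the first, long and broad (off), at the charger's left (+y), the fourth at its rear (+x), the last at its right (-y)
- pointer_tip (a point): outer end of the selector's pointer, 49 mm from the axis, 18 mm above the panel. The pointer is a black plastic bar 12 mm wide, running radially from a round hub (radius 15 mm, 22 mm at its foot) to this end, 6 to 28 mm above the panel, with a white line on top. The point's x axis points outward along it
- dial (a joint): selector angle, rad: 0 = pointer at the long off mark, growing clockwise from above; stops at 0 and 3.14. The pointer lies pi/2 - value from the charger's x axis. It rests every 0.5236 (30 degrees); four clicks on is 2.094. It starts in the first, second or third place. 3 to 4 N on the pointer's flank near its end takes it half-way to the next place, where it snaps forward into rest
- start (a joint): travel of the start button, m: 0 = up, 0.006 = fully down; a spring returns it (5 N when fully down)
- start_top (a point): centre of the top of the start button (a flat round grey cap of radius 17 mm, 18 mm above the panel, in a dark round housing of radius 25 mm and 12 mm high, front right on the panel); it is pressed straight down, 6 mm until flush with the housing
- tape_roll: black tape roll, 57 mm across, 19 mm high, lying loose to the right of the charger: a bystander to leave alone. Origin: centre of its underside
- bolt: steel bolt with a nut, 22 mm wide, 62 mm high, standing loose on its head near the front right of the charger: a bystander to leave alone. Origin: centre of its underside

How it is judged:
On the way, in this order (a step that is already met when the one before it is completed fails the run):
1. the selector rests four clicks on from off (value of joint dial between 1.944 and 2.244 rad), for 0.3 s.
2. the start button is pressed down with the selector still there (all of step 1 and value of joint start above 0.0045 m), for 0.05 s.
At the end, for the whole second after the job is handed in: the selector rests within 0.15 rad of 2.094 (four clicks on from off), the start button is up again after its press, the charger stands level and at rest, and it, the bolt and the tape roll are within 30 mm of where they stood (all of step 1 and value of joint start below 0.0015 m and distance of each of charger, tape_roll, bolt from where it was at the start of the episode below 0.03 m and angle between charger's own z axis and vertical below 0.05 rad and linear speed of charger below 0.02 m/s); the robot touches nothing.
It fails at once if the start button is pressed (over 3 mm) while the selector is anywhere but four clicks on (value of joint start above 0.003 m and (value of joint dial below 1.894 rad or value of joint dial above 2.294 rad)).
It fails at once if the fingers bear on the charger, its selector or its button with more than 40 N (contact force between the fingers and charger above 40 N).
It fails at once if the charger is lifted, tipped or shoved more than 30 mm (distance of charger from where it was at the start of the episode above 0.03 m or height (world z) of charger above 0.012 m or angle between charger's own z axis and vertical above 0.1 rad).
It fails at once if the tape roll or the bolt is moved more than 30 mm (distance of any of tape_roll, bolt from where it was at the start of the episode above 0.03 m).
It fails at once if the pointer is taken between the fingers (x of the grasp point in the frame of pointer_tip between -0.04 and 0.006 m and y of the grasp point in the frame of pointer_tip between -0.006 and 0.006 m and z of the grasp point in the frame of pointer_tip below 0.025 m).
It also fails if it takes over 51 s, if anything falls off the work surface, if the arm or the gripper's body presses on something with over 40 N, if the wrist force passes 120 N, or if a joint passes its speed limit or range.

## Working session

There is one attempt and no reset: what is moved stays moved. The work goes in short steps, Python scripts to look and compute and a tool call to move; the robot and the scene stay as the last step left them, time stands still between calls to the robot, and variables do not carry over. Pictures are saved under pics/ and viewed, about 8 in all and at most 12, crops included, and the job is handed in when it is done.

Besides the shell and the picture viewer there is one more tool, called after "Call:" by a JSON object that holds its "op" and its "data". carry_out: Moves the arm, as the interface text tells. Its arguments: {"type":"object","properties":{"translation":{"type":"array","items":{"type":"array","items":{"type":"number"}}},"turn":{"type":"array","items":{"type":"array","items":{"type":"number"}}},"gripper":{"type":"array","items":{"type":"number"}},"squeeze":{"type":"number"}},"required":["translation","turn","gripper"]}

```bash
mkdir -p pics
cat > h.py <<'E'
import numpy as np, cv2
from cell import robot, read_camera, nets
def ray(p,px,z):
    T=np.array(p["world_from_camera"]); d=T[:3,:3]@np.array([(px[0]-p["cx"])/p["fx"],(px[1]-p["cy"])/p["fy"],1]); o=T[:3,3]
    return o+d*(z-o[2])/d[2]
def proj(p,X):
    T=np.linalg.inv(np.array(p["world_from_camera"])); c=T[:3,:3]@np.array(X)+T[:3,3]
    return np.array([p["fx"]*c[0]/c[2]+p["cx"],p["fy"]*c[1]/c[2]+p["cy"]])
def tcp():
    s=robot.observe(); return {k:np.round(s[k],4) for k in ("time","tool_pos","tool_rot","contact_force","opening")}
E
python3 - <<'E'
from h import *
print(tcp())
Z={"selector_axis":.088,"pointer_tip":.088,"start_top":.088,"charger":0,"tape_roll":0,"bolt":0}
for n in("top","side"):
    p=read_camera(n); cv2.imwrite(f"pics/{n}0.png",p["img"][:,:,::-1])
    print(n,np.round(np.array(p["world_from_camera"])[:3,3],3),p["fx"])
    for k,z in Z.items():
        for r in nets.tip_of(p,k)[:2]: print(k,round(r["score"],2),np.round(r["pixel"],1),np.round(ray(p,r["pixel"],z),4))
E
```

```text
{'time': np.float64(0.0), 'tool_pos': array([ 0.1749, -0.4946,  0.226 ]), 'tool_rot': array([-3.1414e+00,  1.5000e-03, -1.2310e+00]), 'contact_force': array([-0.0475, -1.6112, -0.0475]), 'opening': np.float64(0.0918)}
top [0.396 0.299 0.932] 423.9613717450702
selector_axis 0.87 [241.2 219.2] [0.4846 0.3824 0.088 ]
pointer_tip 0.96 [225.4 207.2] [0.5095 0.4141 0.088 ]
start_top 0.69 [277.8 269.3] [0.3839 0.3107 0.088 ]
charger 0.64 [253.1 236.6] [0.4548 0.3651 0.    ]
tape_roll 0.66 [325.3 238.4] [0.448  0.2066 0.    ]
bolt 0.58 [322. 275.] [0.3688 0.2162 0.    ]
side [ 0.369 -0.383  0.574] 387.7503442256338
selector_axis 0.63 [276.3 199.8] [0.4795 0.3881 0.088 ]
pointer_tip 0.61 [288.7 190. ] [0.516  0.4301 0.088 ]
start_top 0.51 [238.4 216.8] [0.3869 0.3268 0.088 ]
charger 0.89 [264.8 236.4] [0.4494 0.3641 0.    ]
tape_roll 0.79 [270.3 281.9] [0.444  0.2069 0.    ]
bolt 0.51 [237.3 283.3] [0.3753 0.211  0.    ]
bolt 0.47 [267.1 238. ] [0.4543 0.3572 0.    ]
```

Run:
```python
import cv2
a=cv2.imread("pics/top0.png")[130:330,150:390]; cv2.imwrite("pics/c0.png",cv2.resize(a,None,fx=3,fy=3,interpolation=2))
```

```text
(no output)
```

View pics/c0.png

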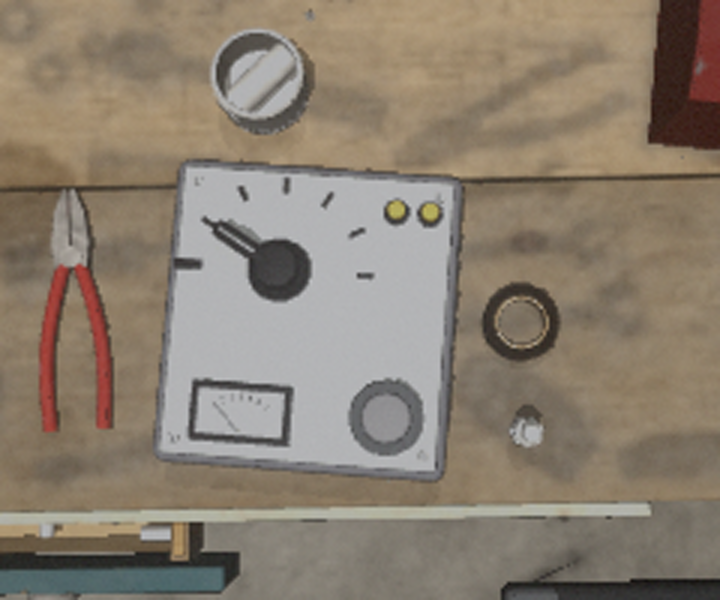

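View pics/side0.png

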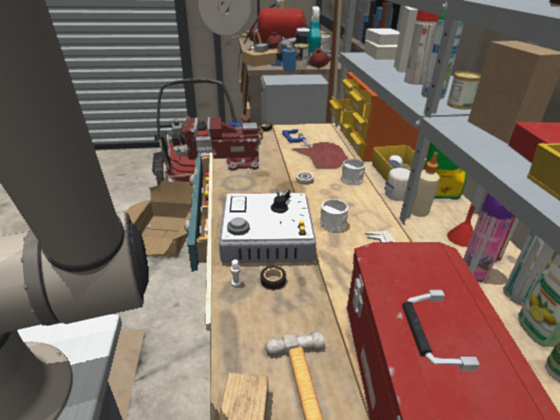

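The pointer sits at the second mark: its tip is at crop (205,220) and the hub at (280,268). Three clicks remain. The side view shows clear space above the charger. Next I refine the charger pose from its outline.

Run:
```python
from h import *
p=read_camera("top"); r=nets.regions_of(p,"charger")[0]; print(r["score"])
m=r["region"].astype(np.uint8); c=max(cv2.findContours(m,0,1)[0],key=cv2.contourArea)
b=cv2.boxPoints(cv2.minAreaRect(c)); W=np.array([ray(p,q,.07) for q in b]); print(np.round(W,4))
ctr=W.mean(0); e=[W[(i+1)%4]-W[i] for i in range(4)]; print(ctr,[ (round(np.linalg.norm(v),4),round(np.degrees(np.arctan2(v[1],v[0])),2)) for v in e])
e0=min(e,key=lambda v:abs(np.arctan2(v[1],v[0]))); yaw=np.arctan2(e0[1],e0[0])
R=np.array([[np.cos(yaw),-np.sin(yaw)],[np.sin(yaw),np.cos(yaw)]])
print("axis",ctr[:2]+R@[.03,.022],"btn",ctr[:2]+R@[-.064,-.058],"tip@30",ctr[:2]+R@[.03+.049*.5,.022+.049*.866])
g=nets.regions_of(p,"selector_axis")
print([(x["score"],x["region"].sum(),ray(p,x["pixel"],.098)) for x in g[:2]])
```

```text
0.75
[[0.3585 0.4674 0.07  ]
 [0.5656 0.4527 0.07  ]
 [0.5462 0.2509 0.07  ]
 [0.341  0.2713 0.07  ]]
[0.45281347 0.36057821 0.07      ] [(np.float64(0.2077), np.float64(-4.07)), (np.float64(0.2027), np.float64(-95.5)), (np.float64(0.2062), np.float64(174.33)), (np.float64(0.1969), np.float64(84.91))]
axis [0.4842988  0.38039422] btn [0.38485958 0.30726528] tip@30 [0.51174781 0.42098297]
[(0.78, np.int64(9731), array([0.44517207, 0.35188768, 0.098     ])), (0.53, np.int64(220), array([0.3870036 , 0.31561321, 0.098     ]))]
```

Call:
{"op": "carry_out", "data": {"translation": [[-0.002,-0.045,0],[-0.002,-0.045,0],[-0.002,-0.045,0],[-0.002,-0.045,0],[-0.002,-0.045,0],[-0.002,-0.045,0],[-0.002,-0.045,0],[-0.002,-0.045,0],[-0.002,-0.045,0],[-0.002,-0.045,0]], "turn": [[0,0,-0.085],[0,0,-0.085],[0,0,-0.085],[0,0,-0.085],[0,0,-0.085],[0,0,-0.085],[0,0,-0.085],[0,0,-0.085],[0,0,-0.085],[0,0,-0.085]], "gripper": [1,1,1,1,1,1,1,1,1,1], "squeeze": 5}}

```text
time: 1.85
tool_pos: [0.4908, -0.1902, 0.2267]
tool_rot: [3.141, -0.001, -0.378]
contact_force: [0.1, 0.3, 0.5]
opening: 0.0167
```

Call:
{"op": "carry_out", "data": {"translation": [[-0.002,-0.045,0],[-0.002,-0.045,0],[-0.002,-0.045,0],[-0.002,-0.045,0],[-0.002,-0.045,0],[-0.002,-0.045,0],[-0.002,-0.045,0],[-0.002,-0.045,0],[-0.002,-0.045,0],[-0.002,-0.045,0]], "turn": [[0,0,-0.085],[0,0,-0.085],[0,0,-0.085],[0,0,-0.085],[0,0,-0.085],[0,0,-0.085],[0,0,-0.085],[0,0,-0.085],[0,0,-0.085],[0,0,-0.085]], "gripper": [1,1,1,1,1,1,1,1,1,1]}}

```text
time: 2.85
tool_pos: [0.4692, 0.2467, 0.2266]
tool_rot: [3.141, -0.0, 0.472]
contact_force: [0.0, 0.2, 0.1]
opening: 0.0009
```

Call:
{"op": "carry_out", "data": {"translation": [[-0.002,-0.045,0],[-0.002,-0.045,0],[-0.002,-0.045,0],[0.04,0,0],[0.04,0,0],[0.04,0,0],[0,0,0]], "turn": [[0,0,-0.085],[0,0,-0.085],[0,0,-0.085],[0,0,-0.085],[0,0,-0.085],[0,0,-0.07],[0,0,0]], "gripper": [1,1,1,1,1,1,1]}}

```text
time: 3.55
tool_pos: [0.4783, 0.4456, 0.2243]
tool_rot: [-3.141, 0.0, 0.967]
contact_force: [-0.6, -1.0, 0.2]
opening: 0.0007
```

```bash
cat >> h.py <<'E'
AX=np.array([.4845,.3815]); YAW=-.08
def rel(r,off,z,phi):
    "tool-frame translation and yaw turn to put TCP at radius r along pointer angle phi (charger frame, deg), off ccw of its centre line"
    s=robot.observe(); P=np.array(s["tool_pos"]); y=s["tool_rot"][2]; a=np.radians(phi)+YAW
    t=AX+r*np.array([np.cos(a),np.sin(a)])+off*np.array([-np.sin(a),np.cos(a)])
    d=t-P[:2]; print("t",t,"move x,y,z",np.round([d@[np.cos(y),np.sin(y)],d@[np.sin(y),-np.cos(y)],P[2]-z],4),"turnz",round(y-a,4))
E
python3 - <<'E'
from h import *
print(tcp()); rel(.042,.028,.081,60)
p=read_camera("top"); a=p["img"][100:330,130:400,::-1]; cv2.imwrite("pics/c1.png",cv2.resize(a,None,fx=2.5,fy=2.5,interpolation=2))
E
```

```text
{'time': np.float64(3.55), 'tool_pos': array([0.4783, 0.4456, 0.2243]), 'tool_rot': array([-3.1412e+00,  4.0000e-04,  9.6650e-01]), 'contact_force': array([-0.625 , -0.9671,  0.1681]), 'opening': np.float64(0.0007)}
t [0.48528723 0.43197158] move x,y,z [-0.0072  0.0135  0.1433] turnz -0.0007
```

View pics/c1.png

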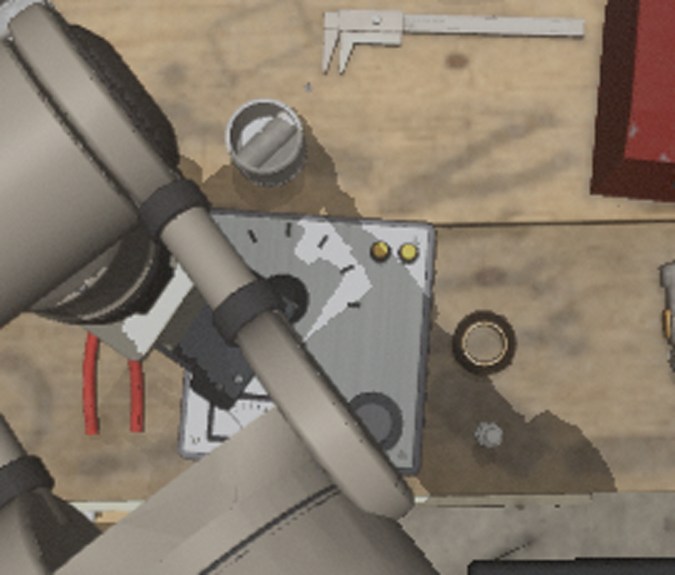

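The arm hides the gripper in this view, but the panel below is clear and the bystanders are untouched at (485,342) and (489,435). I descend beside the pointer.

Call:
{"op": "carry_out", "data": {"translation": [[-0.005,0,0.04],[0,0.005,0.04],[0,0.004,0.035],[0,0,0.018],[0,0,0.01],[0,0,0],[0,0,0]], "turn": [[0,0,0],[0,0,0],[0,0,0],[0,0,0],[0,0,0],[0,0,0],[0,0,0]], "gripper": [1,1,1,1,1,1,1]}}

```text
time: 4.3
tool_pos: [0.4814, 0.4339, 0.0851]
tool_rot: [3.141, -0.002, 0.964]
contact_force: [-0.1, 0.0, 0.2]
opening: 0.0004
```

Run:
```python
from h import *
print(tcp()); rel(.042,.0155,.081,60)
p=read_camera("side"); a=p["img"][140:270,190:340,::-1]; cv2.imwrite("pics/c2.png",cv2.resize(a,None,fx=4.5,fy=4.5,interpolation=2))
```

```text
{'time': np.float64(4.3), 'tool_pos': array([0.4814, 0.4339, 0.0851]), 'tool_rot': array([ 3.1409e+00, -1.8000e-03,  9.6370e-01]), 'contact_force': array([-0.1174,  0.01  ,  0.203 ]), 'opening': np.float64(0.0004)}
t [0.49557846 0.42487647] move x,y,z [0.0007 0.0168 0.0041] turnz -0.0035
```

View pics/c2.png

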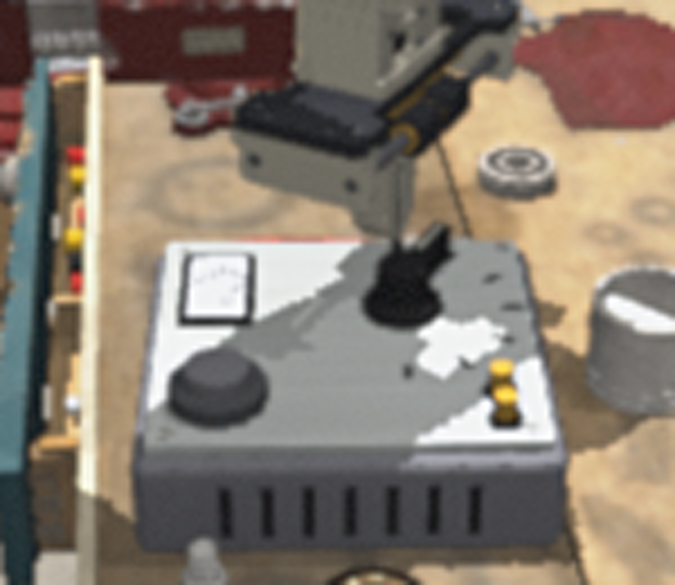

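The finger is down behind the pointer, on its counter-clockwise side: hub at (400,295), pointer end at (440,240). Next I approach to contact.

Call:
{"op": "carry_out", "data": {"translation": [[0,0.004,0.001],[0,0.004,0],[0,0.003,0],[0,0.002,0],[0,0.002,0],[0,0.0015,0],[0,0,0]], "turn": [[0,0,0],[0,0,0],[0,0,0],[0,0,0],[0,0,0],[0,0,0],[0,0,0]], "gripper": [1,1,1,1,1,1,1]}}

```text
time: 5.05
tool_pos: [0.4947, 0.4242, 0.0826]
tool_rot: [-3.142, 0.0, 0.964]
contact_force: [-0.6, -0.7, 0.0]
opening: 0.0006
```

Call:
{"op": "carry_out", "data": {"translation": [[0.001,0.002,0],[0.001,0.002,0],[0.001,0.002,0]], "turn": [[0,0,0.05],[0,0,0.05],[0,0,0.05]], "gripper": [1,1,1]}}

```text
time: 5.35
tool_pos: [0.5003, 0.4231, 0.0824]
tool_rot: [-3.141, 0.001, 0.812]
contact_force: [-2.4, 0.9, 0.2]
opening: 0.0005
```

Call:
{"op": "carry_out", "data": {"translation": [[0.001,0.002,0],[0.001,0.002,0],[0.001,0.002,0],[0,0,0]], "turn": [[0,0,0.05],[0,0,0.05],[0,0,0.05],[0,0,0]], "gripper": [1,1,1,1]}}

```text
time: 5.75
tool_pos: [0.5075, 0.4208, 0.0826]
tool_rot: [3.141, 0.0, 0.664]
contact_force: [-0.9, 0.7, 0.3]
opening: 0.0008
```

Run:
```python
from h import *
print(tcp()); rel(.042,.0155,.082,45)
p=read_camera("side"); a=p["img"][140:270,190:340,::-1]; cv2.imwrite("pics/c3.png",cv2.resize(a,None,fx=4.5,fy=4.5,interpolation=2))
for n in("top","side"):
    p=read_camera(n)
    for r in nets.tip_of(p,"pointer_tip")[:2]:
        w=ray(p,r["pixel"],.088)[:2]-AX; print(n,r["score"],np.linalg.norm(w),np.degrees(np.arctan2(w[1],w[0])-YAW))
```

```text
{'time': np.float64(5.75), 'tool_pos': array([0.5075, 0.4208, 0.0826]), 'tool_rot': array([3.1415e+00, 1.0000e-04, 6.6360e-01]), 'contact_force': array([-0.9365,  0.6627,  0.3391]), 'opening': np.float64(0.0008)}
t [0.50642762 0.42053113] move x,y,z [-0.001  -0.0005  0.0006] turnz -0.0418
side 0.56 0.0554570258900928 44.887204566592544
```

View pics/c3.png

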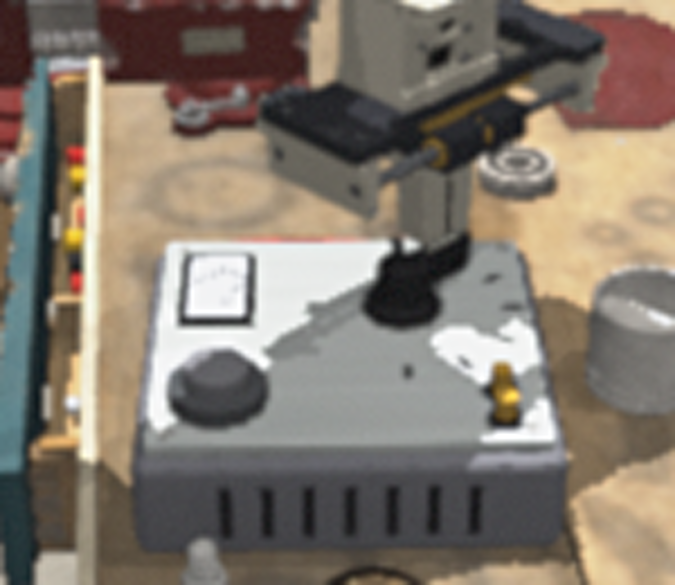

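The pointer end is at (465,250) in the crop, about half-way to the next mark. I continue.

Call:
{"op": "carry_out", "data": {"translation": [[0.001,0.002,0],[0.001,0.002,0],[0,0,0],[0,0,0]], "turn": [[0,0,0.05],[0,0,0.05],[0,0,0],[0,0,0]], "gripper": [1,1,1,1]}}

```text
time: 6.4
tool_pos: [0.5114, 0.4187, 0.0827]
tool_rot: [3.141, 0.0, 0.566]
contact_force: [0.8, -0.5, 0.2]
opening: 0.0005
```

```bash
cat >> h.py <<'E'
def tip():
    for n in("side","top"):
        p=read_camera(n)
        for r in nets.tip_of(p,"pointer_tip")[:2]:
            w=ray(p,r["pixel"],.088)[:2]-AX; print(n,round(r["score"],2),np.round([np.linalg.norm(w),np.degrees(np.arctan2(w[1],w[0])-YAW)],3))
E
python3 - <<'E'
from h import *
print(tcp()); tip(); rel(.042,.0155,.082,30)
E
```

```text
{'time': np.float64(6.4), 'tool_pos': array([0.5114, 0.4187, 0.0827]), 'tool_rot': array([3.1415, 0.    , 0.5655]), 'contact_force': array([ 0.8317, -0.5471,  0.2146]), 'opening': np.float64(0.0005)}
side 0.62 [ 0.044 28.416]
side 0.4 [ 4.0000e-03 -7.7239e+01]
t [0.51578246 0.41352589] move x,y,z [0.0009 0.0068 0.0007] turnz 0.1212
```

It snapped to the third mark (about 28° measured). Second push next.

Call:
{"op": "carry_out", "data": {"translation": [[0.001,0.003,0],[0.001,0.003,0],[0.001,0.002,0],[0.001,0.002,0],[0.001,0.002,0],[0.001,0.002,0],[0.001,0.002,0],[0.001,0.002,0],[0,0,0],[0,0,0]], "turn": [[0,0,0.055],[0,0,0.055],[0,0,0.055],[0,0,0.055],[0,0,0.05],[0,0,0.05],[0,0,0.05],[0,0,0.05],[0,0,0],[0,0,0]], "gripper": [1,1,1,1,1,1,1,1,1,1]}}

```text
time: 7.6
tool_pos: [0.5256, 0.4052, 0.0827]
tool_rot: [3.141, -0.0, 0.146]
contact_force: [-0.0, 0.2, 0.2]
opening: 0.0007
```

Run:
```python
from h import *
print(tcp()); tip(); rel(.042,.0155,.082,12); rel(.042,.0155,.082,0)
```

```text
{'time': np.float64(7.6), 'tool_pos': array([0.5256, 0.4052, 0.0827]), 'tool_rot': array([ 3.1415, -0.    ,  0.1456]), 'contact_force': array([-0.015 ,  0.2145,  0.1813]), 'opening': np.float64(0.0007)}
side 0.74 [ 0.057 20.612]
top 0.73 [ 4.000e-03 -5.031e+00]
top 0.26 [   0.164 -100.047]
t [0.52414793 0.40229162] move x,y,z [-0.0019  0.0027  0.0007] turnz 0.0153
t [0.52760435 0.39359401] move x,y,z [0.0003 0.0118 0.0007] turnz 0.2247
```

Run:
```python
from h import *
p=read_camera("side"); a=p["img"][170:260,240:330,::-1]; cv2.imwrite("pics/c4.png",cv2.resize(a,None,fx=6,fy=6,interpolation=2))
```

```text
(no output)
```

View pics/c4.png

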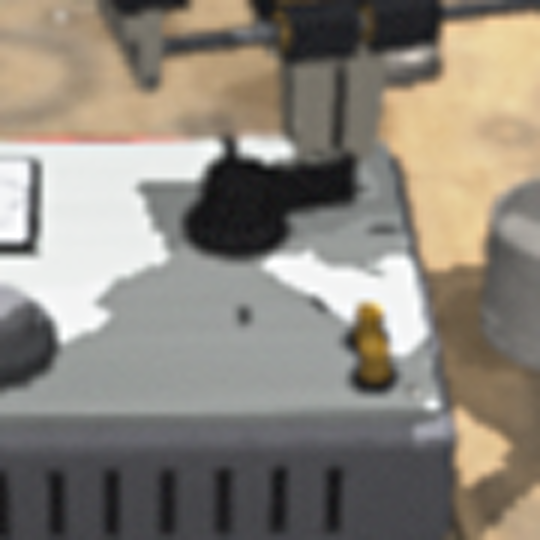

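Run:
```python
from h import *
p=read_camera("side")
for d in (60,30,20,15,10,0,-30):
    a=np.radians(d)+YAW
    f=lambda r,z:np.round((proj(p,[*(AX+r*np.array([np.cos(a),np.sin(a)])),z])-[240,170])*6)
    print(d,"tip",f(.049,.088),"top",f(.049,.098),"mark",f(.058,.07))
```

```text
60 tip [287. 131.] top [287. 110.] mark [295. 158.]
30 tip [334. 153.] top [336. 132.] mark [351. 185.]
20 tip [345. 163.] top [346. 141.] mark [363. 197.]
15 tip [350. 168.] top [351. 147.] mark [368. 203.]
10 tip [353. 174.] top [354. 152.] mark [372. 209.]
0 tip [357. 185.] top [358. 163.] mark [377. 223.]
-30 tip [346. 219.] top [348. 197.] mark [365. 264.]
```

The fourth mark shows at (383,228) and the pointer end at about (352,180). It is near 15°, not yet snapped, so I push a little further.

Call:
{"op": "carry_out", "data": {"translation": [[0,0.002,0],[0,0.002,0],[0,0.002,0],[0,0,0],[0,0,0]], "turn": [[0,0,0.03],[0,0,0.03],[0,0,0.03],[0,0,0],[0,0,0]], "gripper": [1,1,1,1,1]}}

```text
time: 8.4
tool_pos: [0.5264, 0.3991, 0.0827]
tool_rot: [3.142, -0.0, 0.054]
contact_force: [-0.5, 0.1, 0.4]
opening: 0.0006
```

Run:
```python
from h import *
print(tcp()); tip(); rel(.042,.0155,.082,0);rel(.042,.0155,.082,-22)
p=read_camera("side"); a=p["img"][170:260,240:330,::-1]; cv2.imwrite("pics/c5.png",cv2.resize(a,None,fx=6,fy=6,interpolation=2))
```

```text
{'time': np.float64(8.4), 'tool_pos': array([0.5264, 0.3991, 0.0827]), 'tool_rot': array([ 3.1415, -0.    ,  0.0539]), 'contact_force': array([-0.5152,  0.0894,  0.3752]), 'opening': np.float64(0.0006)}
side 0.63 [0.047 0.364]
t [0.52760435 0.39359401] move x,y,z [0.001  0.0057 0.0006] turnz 0.1342
t [0.52899615 0.3765662 ] move x,y,z [0.0014 0.0228 0.0006] turnz 0.5182
```

View pics/c5.png

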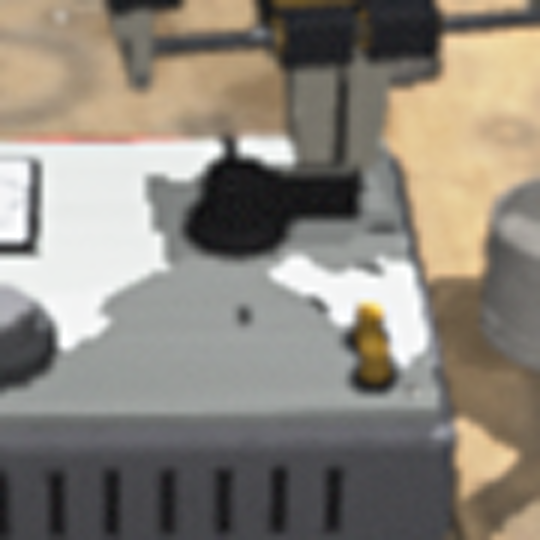

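The pointer end is now at (357,190), in line with the fourth mark. One click remains.

Call:
{"op": "carry_out", "data": {"translation": [[0.001,0.003,0],[0.001,0.003,0],[0.001,0.002,0],[0,0.002,0],[0.001,0.002,0],[0.001,0.002,0],[0.001,0.002,0],[0,0.002,0],[0.001,0.002,0],[0,0,0]], "turn": [[0,0,0.05],[0,0,0.05],[0,0,0.05],[0,0,0.05],[0,0,0.05],[0,0,0.05],[0,0,0.05],[0,0,0.05],[0,0,0.04],[0,0,0]], "gripper": [1,1,1,1,1,1,1,1,1,1]}}

```text
time: 9.65
tool_pos: [0.5307, 0.3785, 0.0827]
tool_rot: [3.141, -0.0, -0.386]
contact_force: [-1.0, -0.1, 0.5]
opening: 0.0003
```

Run:
```python
from h import *
print(tcp()); tip(); rel(.042,.0155,.082,-15);rel(.042,.0155,.082,-22)
```

```text
{'time': np.float64(9.65), 'tool_pos': array([0.5307, 0.3785, 0.0827]), 'tool_rot': array([ 3.1414, -0.    , -0.3864]), 'contact_force': array([-0.999 , -0.1186,  0.4718]), 'opening': np.float64(0.0003)}
side 0.6 [  0.047 -31.856]
t [0.52926576 0.38202569] move x,y,z [-0.0025 -0.0025  0.0007] turnz -0.0433
t [0.52899615 0.3765662 ] move x,y,z [-0.0007  0.0026  0.0007] turnz 0.0789
```

The pointer reads -32° (target -30°), so it has clicked into the fifth place. I back off and lift.

Call:
{"op": "carry_out", "data": {"translation": [[0,-0.006,0],[0,-0.006,0],[0,0,-0.02],[0,0,-0.04],[0,0,-0.04],[-0.04,0,0],[-0.04,0,0],[0,0,0]], "turn": [[0,0,0],[0,0,0],[0,0,0],[0,0,0],[0,0,0],[0,0,0],[0,0,0],[0,0,0]], "gripper": [1,1,1,1,1,1,1,1]}}

```text
time: 10.65
tool_pos: [0.4571, 0.4223, 0.1834]
tool_rot: [-3.141, 0.002, -0.382]
contact_force: [0.1, 0.5, 0.1]
opening: 0.0006
```

Run:
```python
from h import *
s=tcp(); print(s); tip()
for n in("side","top"):
    p=read_camera(n)
    for r in nets.tip_of(p,"start_top")[:1]: print(n,r["score"],ray(p,r["pixel"],.088))
y=s["tool_rot"][2]; d=np.array([.385,.309])-s["tool_pos"][:2]; print(d@[np.cos(y),np.sin(y)],d@[np.sin(y),-np.cos(y)])
a=p["img"][100:330,130:400,::-1]; b=read_camera("side")["img"][150:265,200:335,::-1]
cv2.imwrite("pics/c6.png",np.hstack([cv2.resize(a,(470,400)),cv2.resize(b,(470,400),interpolation=2)])[:,:800] if 0 else np.vstack([cv2.resize(b,(352,300),interpolation=2),cv2.resize(a,(352,300),interpolation=2)]))
```

```text
{'time': np.float64(10.65), 'tool_pos': array([0.4571, 0.4223, 0.1834]), 'tool_rot': array([-3.1415e+00,  1.6000e-03, -3.8160e-01]), 'contact_force': array([0.0531, 0.5114, 0.0892]), 'opening': np.float64(0.0006)}
side 0.81 [  0.043 -35.808]
top 0.71 [ 7.00000e-03 -1.06679e+02]
top 0.62 [  0.054 -25.741]
side 0.58 [0.38398474 0.32168212 0.088     ]
-0.02472026150794713 0.13200079041800739
```

View pics/c6.png

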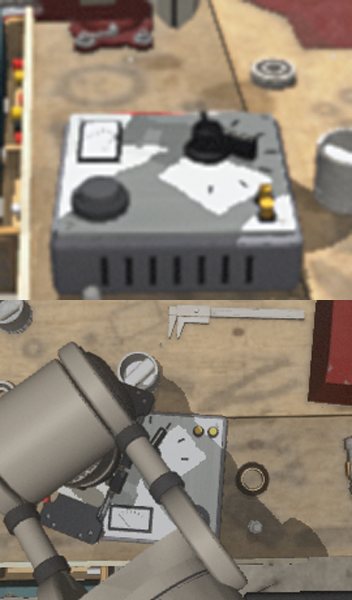

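The pointer sits at the fifth place: three readings give -32°, -36° and -26°, and the picture shows it past the rear mark. Next I go over the button.

Call:
{"op": "carry_out", "data": {"translation": [[-0.005,0.03,0],[-0.005,0.03,0],[-0.005,0.03,0],[-0.005,0.03,0.01],[-0.005,0.011,0.02],[0,0,0.03],[0,0,0.015],[0,0,0],[0,0,0]], "turn": [[0,0,0],[0,0,0],[0,0,0],[0,0,0],[0,0,0],[0,0,0],[0,0,0],[0,0,0],[0,0,0]], "gripper": [1,1,1,1,1,1,1,1,1]}}

```text
time: 12.0
tool_pos: [0.3891, 0.308, 0.108]
tool_rot: [-3.141, -0.0, -0.386]
contact_force: [-0.0, -0.4, -0.2]
opening: 0.0008
```

Run:
```python
from h import *
print(tcp()); tip()
b=read_camera("side")["img"][150:265,200:335,::-1]
cv2.imwrite("pics/c7.png",cv2.resize(b,None,fx=4.5,fy=4.5,interpolation=2))
```

```text
{'time': np.float64(12.0), 'tool_pos': array([0.3891, 0.308 , 0.108 ]), 'tool_rot': array([-3.1415e+00, -2.0000e-04, -3.8640e-01]), 'contact_force': array([-0.0313, -0.3865, -0.2197]), 'opening': np.float64(0.0008)}
side 0.67 [  0.049 -29.321]
top 0.65 [  0.047 -38.638]
```

View pics/c7.png

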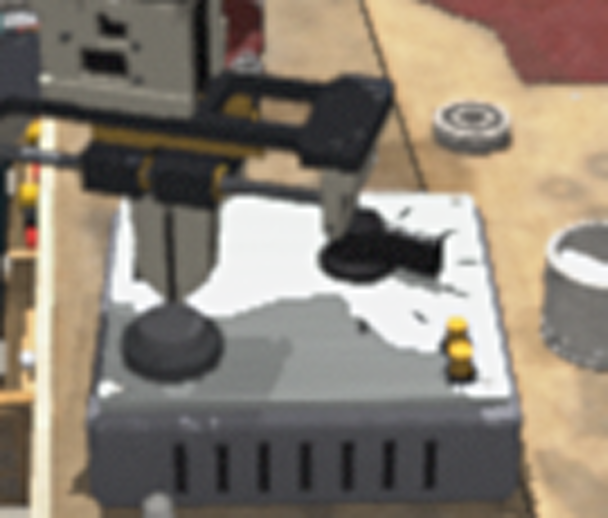

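The pointer end at (440,262) aims at the fifth mark at (455,290). The finger at (175,300) is over the button at (172,340). Press.

Call:
{"op": "carry_out", "data": {"translation": [[-0.004,0,0.01],[0,0,0.007],[0,0,0.002],[0,0,0.0015],[0,0,0.0015],[0,0,0.001],[0,0,0]], "turn": [[0,0,0],[0,0,0],[0,0,0],[0,0,0],[0,0,0],[0,0,0],[0,0,0]], "gripper": [1,1,1,1,1,1,1]}}

```text
time: 12.95
tool_pos: [0.3844, 0.3095, 0.086]
tool_rot: [-3.142, 0.0, -0.386]
contact_force: [-5.5, -1.0, 16.7]
opening: 0.0003
```

Call:
{"op": "carry_out", "data": {"translation": [[0,0,0.001],[0,0,0.001],[0,0,0]], "turn": [[0,0,0],[0,0,0],[0,0,0]], "gripper": [1,1,1]}}

```text
time: 13.25
tool_pos: [0.3845, 0.3096, 0.0857]
tool_rot: [-3.141, -0.0, -0.386]
contact_force: [-10.6, -3.3, 32.6]
opening: 0.0006
```

Force is 32 N, too much and too early. I back off and look.

Call:
{"op": "carry_out", "data": {"translation": [[0,0,-0.002]], "turn": [[0,0,0]], "gripper": [1]}}

```text
time: 13.35
tool_pos: [0.3845, 0.3095, 0.0863]
tool_rot: [-3.141, -0.0, -0.386]
contact_force: [-2.8, 0.9, 4.4]
opening: 0.0004
```

Run:
```python
from h import *
print(tcp(),robot.observe()["torque"])
b=read_camera("side")["img"][150:265,200:335,::-1]
cv2.imwrite("pics/c8.png",cv2.resize(b,None,fx=4.5,fy=4.5,interpolation=2))
```

```text
{'time': np.float64(13.35), 'tool_pos': array([0.3845, 0.3095, 0.0863]), 'tool_rot': array([-3.141e+00, -2.000e-04, -3.858e-01]), 'contact_force': array([-2.7865,  0.8679,  4.369 ]), 'opening': np.float64(0.0004)} [-0.03361769  0.51711656 -0.01812604]
```

View pics/c8.png

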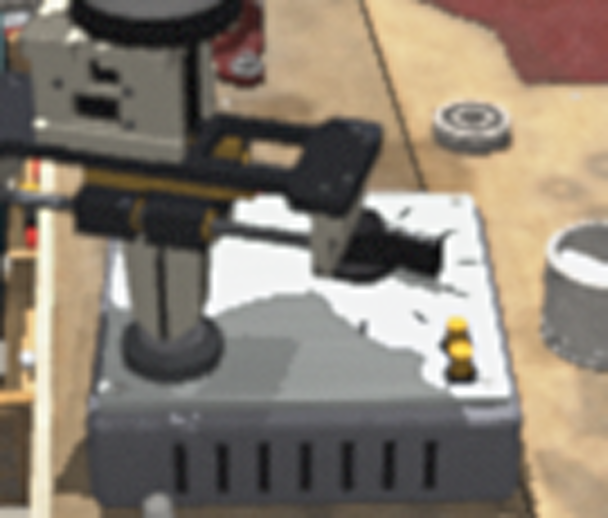

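The cap is now flush under the finger at (165,340), compared with standing proud in the previous picture. At 16 to 32 N against a 5 N spring it was on its stop. I lift clear so it springs back, then move away.

Call:
{"op": "carry_out", "data": {"translation": [[0,0,-0.005],[0,0,-0.01],[0,0,-0.04],[0,0,-0.05],[0,0,-0.04],[0,0.04,0],[0,0.05,0],[0,0.05,0],[0,0.04,0],[0,0,0]], "turn": [[0,0,0],[0,0,0],[0,0,0],[0,0,0],[0,0,0],[0,0,0],[0,0,0],[0,0,0],[0,0,0],[0,0,0]], "gripper": [1,1,1,1,1,1,1,1,1,1]}}

```text
time: 14.4
tool_pos: [0.3154, 0.1395, 0.23]
tool_rot: [3.14, -0.0, -0.39]
contact_force: [-0.9, -0.5, 0.1]
opening: 0.0005
```

Run:
```python
from h import *
print(tcp()); tip()
for n in("top","side"):
    p=read_camera(n)
    for k in("charger","tape_roll","bolt"): print(n,k,[np.round(ray(p,r["pixel"],0)[:2],3) for r in nets.tip_of(p,k)[:1]])
    if n=="top": a=p["img"][100:330,130:400,::-1]
    else: b=p["img"][150:265,200:335,::-1]
cv2.imwrite("pics/c9.png",np.hstack([cv2.resize(a,(400,340),interpolation=2),cv2.resize(b,(400,340),interpolation=2)]))
```

```text
{'time': np.float64(14.4), 'tool_pos': array([0.3154, 0.1395, 0.23  ]), 'tool_rot': array([ 3.1399e+00, -4.0000e-04, -3.8970e-01]), 'contact_force': array([-0.9016, -0.513 ,  0.1194]), 'opening': np.float64(0.0005)}
side 0.82 [  0.052 -34.543]
top charger []
top tape_roll [array([0.453, 0.211])]
top bolt []
side charger [array([0.452, 0.361])]
side tape_roll [array([0.452, 0.203])]
side bolt [array([0.374, 0.212])]
```

View pics/c9.png

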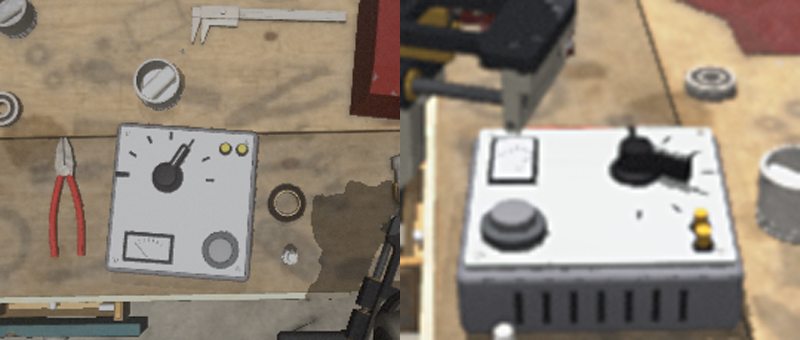

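The top view shows the pointer end at (190,143) on the fifth mark: four marks lie before it, and two after it at (208,162) and (210,181). The button is up at (515,213), and the charger, bolt and roll are in place.

```bash
python3 -c "
from h import *
robot.hand_in()"
```

```text
the job is handed in; nothing more can be done
```

I pushed the selector from the second mark to the fifth, one click at a time, with the closed fingertips on its flank. I then pressed the start button down once, let it spring back, and handed the job in at about 14.5 s.

**Selector:** The last top view shows the pointer on the fifth mark, with four marks before it and two after. The last camera reading from the side was -34.5° against a target of -30°. Readings during the run scattered between -26° and -39°, partly because the arm hid the pointer, but all were nearest the fifth mark.

**Button:** I judged "fully down" from force and picture, since the joint travel can't be read directly. The press met a hard stop about 3.5 mm higher than I expected (measured height 0.0857 m). The force peaked at about 33 N, under the 40 N limit but firmer than I intended. The cap looked flush under the finger then, and is up again in the last view.

**Surroundings:** The charger, tape roll and bolt are where they stood to within 10 mm, about the accuracy of the camera readings. In the last top view the detector missed the charger and the bolt, so those two were checked numerically only from the side camera; by eye, both look in place in the last views. The gripper is clear of everything.

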